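Level the agar pouring table

TASK

Lay the spirit level lengthwise on the middle of the levelling table's steel plate and press it down flat. Let go of it and turn the black knob of the table's screw foot until the bubble stands between the two lines, then press down on top of the level with the fingers, bubble still between the lines, and finish while still pressing. Leave the dishes, bottles and other things where they are.

Things in the scene. Friction and masses are not known exactly. Their poses are not given: they have to be found in the camera images.
- level_mid (a point): spirit level: aluminium bar 150 x 24 x 38 mm (x along it, z up), 0.35 kg, lying on its base on the bench at first. This point is its centre, half-way up (19 mm above its base, 19 mm below its flat top). A 60 x 15 mm window in the middle of the top shows the tubular vial; pressing over the window does no harm. Grasp it across its 24 mm width
- bubble (a joint): place of the bubble in the vial, m along the level's own +x, 0 = centred, travel +-0.020. The bubble is 16 mm long; the two black lines stand 12.5 mm either side of the middle. It moves to the higher end, 2 mm per 0.001 rad of slope, and settles in 1 to 1.5 s after a change (it also runs off while the level is carried)
- plate_mid (a point): middle of the top face of the levelling table's steel plate (x along the plate towards the knob, z up; about 45 mm above the bench). The rectangle is 240 x 190 x 8 mm; a 56 mm wide tongue on its +x end carries the screw foot
- plate: the same steel plate; origin on its underside on the line of its two fixed feet, 105 mm from the middle. It stands on these and on the screw foot and cannot slide. At the start the knob's end is too low, by 1.4 to 2.6 rad of turning (slope below 0.01 rad)
- level: the same spirit level, origin under its centre
- knob_mid (a point): centre of the screw foot's black fluted knob, 145 mm from the plate's middle along its x; 42 mm diameter, 26 mm tall, its lower face 16 mm above the plate's top. It turns with slight friction (0.1 N m) about the vertical without rising, as far as needed. Clockwise seen from above raises that end of the plate by 4 mm a full turn and so moves the bubble about 5.1 mm per rad towards the knob
- bottle_a: bystander: glass media bottle with screw cap, 70 mm diameter, 138 mm tall, origin under its centre
- bottle_b: bystander: smaller glass media bottle with screw cap, 56 mm diameter, 105 mm tall, origin under its centre
- dish_stack: bystander: stack of three petri dishes, 90 mm diameter, 46 mm tall, origin under its centre
- dish: bystander: one petri dish, 60 mm diameter, 15 mm tall, lying on the steel plate near a corner at the end away from the knob; origin under its centre
- beaker: bystander: glass beaker, 68 mm diameter, 85 mm tall, origin under its centre
- marker: bystander: marker pen lying on the bench, 130 mm long, 15 mm thick
Mind the look-alikes: they are no part of the job. Of the things that look like the level, the middle-sized one is meant.

How it is judged:
By the outcome, as a careful person would: the job done as asked, in the order asked, and still so for the second after the job is handed in, while the arm keeps its last pose, push and grip.
It also fails if it takes over 67 s, if anything falls off the work surface, if the arm or the gripper's body presses on something with over 40 N, if the wrist force passes 120 N, or if a joint passes its speed limit or range.

ROBOT

A 6-joint arm with a two-finger parallel gripper is mounted at the origin on the work surface. World frame = base frame: x ahead of the robot, y to its left, z up, the work surface at z = 0. Lengths are in m, angles in rad, forces in N, time in s.
With the tool pointing down it reaches from about 0.275 to 0.725 m from the base axis. Payload 15.9 kg.
Tool frame: the origin (TCP) lies at the very end of the fingers, on their centre line; the grasp point (between the pads) lies 19 mm behind it; y points along the fingers, x is the direction in which the jaws open and shut, and the axes are right-handed (so a half turn about y gives the same grasp; the last joint's range is limited). The gripper opens to 85 mm and grips with 20 to 120 N. Pads are 22 mm wide; open, the fingers measure 114 mm over their backs; the gripper's body (76 mm by 85 mm) begins 54 mm behind the grasp point. The pads swing forward as they close: fully open they stand 13 mm farther back than shut.
Start: joints at [1.288, 0.213, -0.034, 1.323, 0, 1.571], TCP at [0.14, 0.48, 0.231] pointing down, gripper open.
Joint ranges: [-2.98, 2.98], [-0.74, 1.72], [-1.14, 1.35], [-2.1, 2.04], [-1.57, 1.44], [-3.14, 3.14]. Speed limits (rad/s): [1.89, 1.89, 2.39, 2.57, 3.14, 3.14].

INTERFACE

Orientations are given as a rotation vector (axis times angle).
In Python, from cell import r gives the robot as it stands.
- The arm moves only by the shell command python3 -m crank 'ROWS' [FORCE]. ROWS is JSON, a list of rows, each a list of 5 numbers: the shift along the tool's x, y, z in mm, then the turn about the tool's y in degrees, then the opening, from -1 (shut) to 1 (fully open). A call has 1 to 5 rows; each row is the pose to reach, as a shift and turn from the pose commanded when the call began, along the tool's axes at that moment; what a row does not reach only later rows make up. A row lasts 1/8 s, in which the tool goes at most 62.5 mm and 10.7 degrees, less where a joint would pass 70% of its speed; a pose out of reach is approached as far as the arm can. A call with a gripper value outside its range is refused whole. The fingers move at their own pace and stop on an object; FORCE is the grip in N (left out, the last holds). Time passes only in rows, so rows that repeat a pose let the fingers close. It gives the time, the measured TCP pose, the force and the opening at its end, in the units of the state.
- r.get_state(): the state, without advancing time (a new reading comes with each control period).
- r.camera(name): name is "side" or "top" or "wrist"; returns a dict with "frame" (384x512x3 uint8, red, green, blue), "z_map" (384x512 float32, m along the optical axis (not along the pixel's ray), 0 where there is no reading), "fx", "fy", "cx", "cy" (pixels), "R" (3x3) and "t" (3): a world point X has camera coordinates R X + t; the wrist camera has in their place "mount" (4x4, takes a point from camera to tool coordinates, whose origin is the TCP and whose axes are the tool frame's). Camera axes: x right, y down, z forward; pixel columns grow to the right and rows downward; lengths in m; the calibration is good to about 2 mm. A picture is of the moment at which its call begins: read the wrist's pose just before it.
- r.close_job(): hands the job in, once; it reports no verdict.
Trained networks look in the newest picture that a camera, given by its name, has taken for a name from the list of things; names that differ only in an ending like _2 or _b are one class to them, and where a whole thing is asked for, a point or a joint stands for the part that bears it (a point fixed in the world has none). Each returns a list of dicts, best first, with "confidence" (0 to 1); they miss things now and then, are a little off and sometimes report something else, mostly with a low value. They report only what shows in the picture. A call takes as long as a camera call. They do not tell look-alikes from the thing itself.
- r.regions_of(camera, label): "region" (384x512 bool, what is visible of it) and "extent" ([left, top, right, bottom] in pixels, round what is visible of it).
- r.spot_point(camera, label): "pixel" ([column, row] in pixels: a listed point, or the origin of a listed thing).
The state is a dict: "time_s": time; "joints": joint angles; "dq": joint speeds; "effort": joint torques, N m; "position": TCP position; "tool_rot": TCP orientation; "contact_force": force on the tool from outside, world axes, zero at the start; "ft_torque": the same for the moment, N m; "finger_gap": finger opening in m.
Only numpy, scipy, OpenCV 4.12 (cv2) and the standard library are available. Lean on these libraries where they do the work, as an engineer would, in place of code of your own. Each camera call takes 0.05 s, during which the arm holds its last target.

## Working session

There is one attempt and no reset: what is moved stays moved. The work goes in short steps, Python scripts to look and compute and a shell command to move; the robot and the scene stay as the last step left them, time stands still between calls to the robot, and variables do not carry over. Pictures are saved under pics/ and viewed, and the job is handed in when it is done.

```bash
ls; mkdir -p pics; cat > h.py <<'E'
import numpy as np, cv2, pickle
from scipy.spatial.transform import Rotation as Ro
from cell import r
def snap(name,fn=None):
    s=r.get_state(); c=r.camera(name)
    if 'mount' in c:
        T=np.eye(4);T[:3,:3]=Ro.from_rotvec(s['tool_rot']).as_matrix();T[:3,3]=s['position']
        M=T@np.array(c['mount']); c['R']=M[:3,:3].T; c['t']=-M[:3,:3].T@M[:3,3]
    c['R']=np.array(c['R']);c['t']=np.array(c['t'])
    if fn: cv2.imwrite('pics/'+fn,c['frame'][:,:,::-1])
    pickle.dump(c,open('last_%s.pkl'%name,'wb'))
    return c
def load(name): return pickle.load(open('last_%s.pkl'%name,'rb'))
def cloud(c):
    z=c['z_map'];v,u=np.mgrid[:z.shape[0],:z.shape[1]]
    P=np.stack([(u-c['cx'])/c['fx']*z,(v-c['cy'])/c['fy']*z,z],-1)
    W=(P-c['t'])@c['R']; W[z==0]=np.nan
    return W
def at_z(c,px,Z):
    d=np.array([(px[0]-c['cx'])/c['fx'],(px[1]-c['cy'])/c['fy'],1.])@c['R']
    o=-c['R'].T@c['t']; return o+d*(Z-o[2])/d[2]
def proj(c,X):
    p=c['R']@np.array(X)+c['t']; return [c['fx']*p[0]/p[2]+c['cx'],c['fy']*p[1]/p[2]+c['cy']]
E
python3 - <<'E'
from h import *
print(r.get_state())
for n in ['top','side','wrist']:
    c=snap(n,n+'0.png')
    for l in ['level_mid','plate_mid','knob_mid','bubble','dish']:
        for d in r.spot_point(n,l): print(n,l,np.round(d['pixel'],1),round(d['confidence'],2))
E
```

```text
pics
{'time_s': 0.0, 'joints': array([ 1.28797044e+00,  2.13327604e-01, -3.50368998e-02,  1.32351112e+00,
       -6.47816652e-06,  1.57083570e+00]), 'dq': array([-1.39204062e-03,  6.59800450e-04, -1.20534637e-03, -4.10093333e-04,
        6.88579223e-05,  1.90755281e-03]), 'effort': array([-1.78774731e-03, -6.86170220e+01,  4.87116230e+01,  1.79568061e-02,
        4.58243176e-04,  4.74205490e-05]), 'position': array([0.13944355, 0.47981267, 0.23083924]), 'tool_rot': array([-1.33050508, -0.99772245,  0.99915136]), 'contact_force': array([-0.4879942 , -0.40159157, -0.23036507]), 'ft_torque': array([-0.01420989, -0.00295618,  0.00030046]), 'finger_gap': 0.08537107697213368}
top level_mid [376.4 228.7] 0.78
top level_mid [311.6 273.6] 0.67
top plate_mid [217.4 200.6] 0.83
top knob_mid [269.5 202.9] 0.57Traceback (most recent call last):
  File "<stdin>", line 6, in <module>
ValueError: it knows: beaker, bottle, dish, dish_stack, knob_mid, level, level_mid, marker, plate, plate_mid
```

```bash
python3 - <<'E'
from h import *
for n in ['top','side','wrist']:
    c=snap(n,n+'1.png')
    for l in ['level_mid','plate_mid','knob_mid','dish','level','plate']:
        for d in r.spot_point(n,l): print(n,l,np.round(d['pixel'],1),round(d['confidence'],2))
print(r.get_state()['time_s'])
E
```

```text
top level_mid [335.3 197.3] 0.8
top level_mid [310.9 274.2] 0.77
top level_mid [376.  229.7] 0.75
top plate_mid [216.3 202.6] 0.62
top knob_mid [268.3 201.7] 0.74
top dish [190.1 182. ] 0.74
top level [330.9 200.8] 0.72
top level [379. 232.] 0.72
top level [311.8 271.9] 0.56
top plate [179.  201.4] 0.83
side level_mid [191.5 223.3] 0.94
side level_mid [255.7 242.6] 0.88
side level_mid [222.6 278.2] 0.69
side plate_mid [249.8 169.4] 0.77
side plate_mid [251.4 157.7] 0.31
side knob_mid [249.8 192.7] 0.66
side dish [250.8 157.5] 0.61
side dish [264.8 159.9] 0.45
side level [227.7 279.1] 0.85
side level [192.  232.2] 0.83
side level [257.1 248.6] 0.72
side plate [250.8 160.9] 0.67
1.25
```

View pics/top0.png

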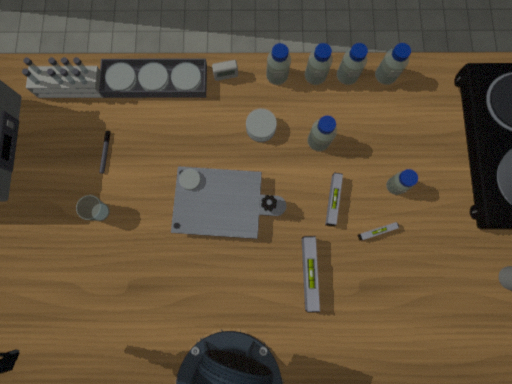

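The top picture shows three levels: a middle-sized one at (335,198), a large one at (311,274) and a small one at (378,231). The plate is at (217,201), the knob at (269,203) and the dish at (190,179). Next I measure lengths and take a close crop.

```bash
python3 - <<'E'
from h import *
from cell import r
c=load('top'); W=cloud(c)
for p in [(217,201),(269,203),(335,198),(311,274),(378,231),(190,179),(262,125),(323,130),(402,182),(230,220)]:
    print(p, np.round(W[p[1],p[0]],4))
c=snap('top')
for d in r.regions_of('top','level'):
    m=d['region']; print(d['extent'],d['confidence'],m.sum())
    pts=W[m]; ok=(pts[:,2]>0.027)&(pts[:,2]<0.06); 
    P=pts[ok][:,:2].astype(np.float32)
    if len(P)>5: print(cv2.minAreaRect(P), np.median(pts[ok][:,2]), np.percentile(pts[:,2],[5,50,95]))
for d in r.regions_of('top','plate'):
    m=d['region']; pts=W[m]; ok=(pts[:,2]>0.03)&(pts[:,2]<0.055)
    P=pts[ok]; print('plate',d['confidence'],cv2.minAreaRect(P[:,:2].astype(np.float32)),np.median(P[:,2]))
f=c['frame']
cr=cv2.resize(f[150:325,160:420],None,fx=3,fy=3,interpolation=cv2.INTER_CUBIC)
cv2.imwrite('pics/crop1.png',cr[:,:,::-1])
E
```

```text
(217, 201) [0.4913 0.0356 0.0418]
(269, 203) [ 0.4774 -0.108   0.087 ]
(335, 198) [ 0.5006 -0.2967  0.0365]
(311, 274) [ 0.2911 -0.2203  0.048 ]
(378, 231) [ 0.4088 -0.4156  0.0235]
(190, 179) [0.5512 0.111  0.0569]
(262, 125) [ 0.7162 -0.0921  0.044 ]
(323, 130) [ 0.6636 -0.2501  0.1407]
(402, 182) [ 0.5309 -0.4618  0.1041]
(230, 220) [ 0.4373 -0.0015  0.044 ]
[303.9, 235.5, 323.6, 315.7] 0.98 1142
((0.2928696572780609, -0.22051572799682617), (0.2000088095664978, 0.03324611112475395), 1.0885637998580933) 0.04843420850548872 [nan nan nan]
[325.2, 173.5, 342.5, 224.0] 0.89 559
((0.4993627071380615, -0.2955985963344574), (0.024263177067041397, 0.1504298895597458), 80.1762924194336) 0.036173153226026586 [nan nan nan]
[359.0, 224.3, 396.3, 238.0] 0.68 271
((0.40858325362205505, -0.4148331880569458), (0.017298491671681404, 0.10669872909784317), 18.049516677856445) 0.02832792680822422 [nan nan nan]
plate 0.73 ((0.4872285723686218, 0.0008051693439483643), (0.3127169907093048, 0.19067983329296112), 86.08628845214844) 0.043091132755987874
```

View pics/crop1.png

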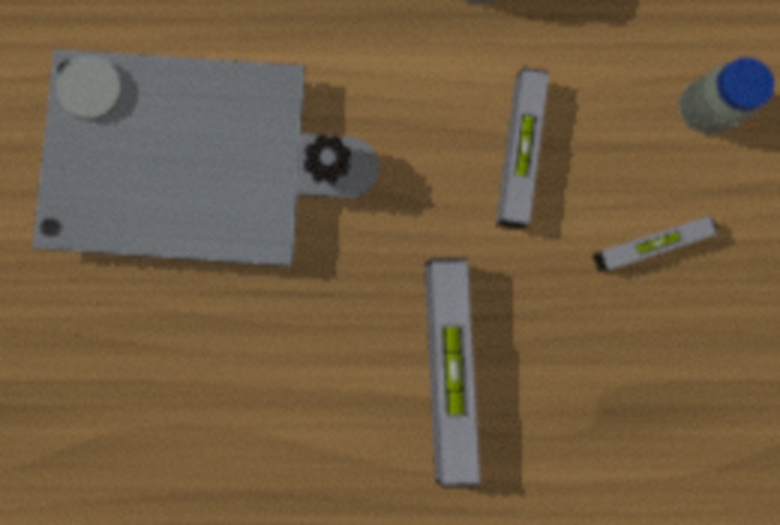

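View pics/side1.png

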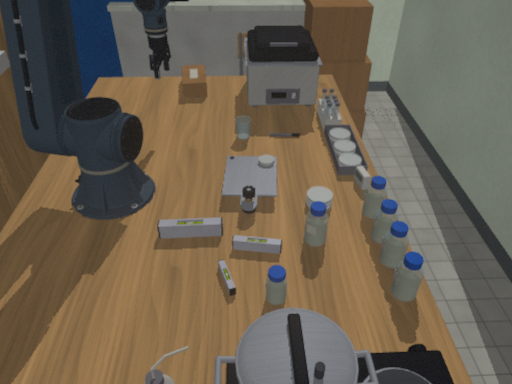

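View pics/wrist1.png

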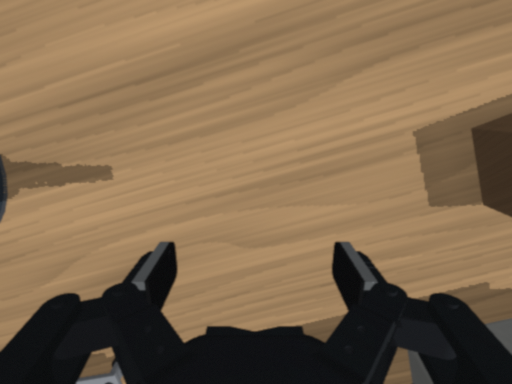

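The middle-sized level is at (335,198) and measures 150 x 24 mm with its top at 36 mm, which matches the description. The other two measure 200 mm and 107 mm. The side view agrees, with the three at (257,243), (190,228) and (227,279). Now I work out the first move.

```bash
cat >> h.py <<'E'
def plan(xyz,heading,quiet=False):
    """shift (tool axes, mm) and turn about tool y (deg) to TCP xyz with tool x heading (deg, world; mod 180)"""
    s=r.get_state(); R=Ro.from_rotvec(s['tool_rot']).as_matrix()
    d=R.T@(np.array(xyz)-s['position'])*1000
    h0=np.degrees(np.arctan2(R[1,0],R[0,0]))
    t=h0-heading
    t0=(t+90)%180-90
    print('t',s['time_s'],'pos',np.round(s['position'],4),'tooly',np.round(R[:,1],3),'tool x',np.round(R[:,0],3),'head',round(h0,1),'q',np.round(s['joints'],2),'gap',round(s['finger_gap'],4),'F',np.round(s['contact_force'],1))
    print('shift',np.round(d,1),'turn opts',np.round([t0,t0-180,t0+180],1))
E
python3 - <<'E'
from h import *
plan([0.4994,-0.2956,0.16],80.2)
# refine plate
c=load('top'); W=cloud(c)
ok=(np.abs(W[:,:,2]-0.045)<0.008)
ok[:, :150]=0; ok[:,290:]=0; ok[:150]=0; ok[260:]=0
k=cv2.morphologyEx(ok.astype(np.uint8),cv2.MORPH_OPEN,np.ones((25,25)))
P=W[(k>0)&ok][:,:2].astype(np.float32); print(cv2.minAreaRect(P))
ko=W[190:215,255:285].reshape(-1,3); ko=ko[ko[:,2]>0.075]; print('knob',np.median(ko,0),(ko.min(0)+ko.max(0))/2,np.ptp(ko,axis=0))
E
```

```text
t 1.4 pos [0.1395 0.4801 0.2313] tooly [ 0. -0. -1.] tool x [ 0.279  0.96  -0.   ] head 73.8 q [ 1.29  0.21 -0.03  1.32 -0.    1.57] gap 0.0852 F [-0.4 -0.4  0.9]
shift [-644.5   71.3 -562.1] turn opts [  -6.4 -186.4  173.6]
((0.4519975781440735, 0.023966751992702484), (0.0856027901172638, 0.0787070021033287), 0.543053925037384)
knob [ 0.47953589 -0.10791096  0.08543258] [ 0.4794691  -0.10698527  0.08439247] [0.04104902 0.04087455 0.0135768 ]
```

```bash
python3 -m crank '[[-45,0,-40,0,1],[-90,0,-80,0,1],[-135,0,-120,0,1],[-180,0,-160,0,1],[-225,0,-200,0,1]]'; python3 - <<'E'
from h import *
plan([0.4994,-0.2956,0.16],80.2)
E
```

```text
time_s: 2.02
position: [0.2692, 0.2066, 0.2315]
tool_rot: [-1.33, -1.0, 0.998]
contact_force: [1.3, 1.0, -1.0]
finger_gap: 0.0854
t 2.025 pos [0.2692 0.2066 0.2315] tooly [ 0.001  0.    -1.   ] tool x [0.278 0.96  0.001] head 73.8 q [ 0.65 -0.12 -0.38  1.3  -0.    0.94] gap 0.0854 F [ 1.3  1.  -1. ]
shift [-418.3   71.4 -360.9] turn opts [  -6.4 -186.4  173.6]
```

```bash
python3 -m crank '[[-46,0,-40,-1,1],[-92,0,-80,-2,1],[-138,0,-120,-3,1],[-184,0,-160,-5,1],[-230,0,-200,-6,1]]'; python3 - <<'E'
from h import *
plan([0.4994,-0.2956,0.16],80.2)
E
```

```text
time_s: 2.65
position: [0.3922, -0.0598, 0.2316]
tool_rot: [-1.289, -1.078, 1.077]
contact_force: [1.5, 0.8, -0.1]
finger_gap: 0.0857
t 2.65 pos [ 0.3922 -0.0598  0.2316] tooly [ 0.001  0.    -1.   ] tool x [0.177 0.984 0.   ] head 79.8 q [-0.15 -0.   -0.27  1.3   0.    0.03] gap 0.0857 F [ 1.5  0.8 -0.1]
shift [-213.2   71.7 -147. ] turn opts [  -0.4 -180.4  179.6]
```

```bash
python3 -m crank '[[-46,10,-32,0,1],[-92,25,-64,0,1],[-138,40,-96,0,1],[-184,56,-128,0,1],[-213,72,-147,0,1]]';python3 -m crank '[[0,0,0,0,0.3],[0,0,0,0,0.3]]'; python3 - <<'E'
from h import *
c=snap('wrist','wrist2.png')
for l in ['level_mid','level']:
  for d in r.spot_point('wrist',l): print(l,d, at_z(c,d['pixel'],0.019))
W=cloud(c)
for d in r.regions_of('wrist','level'):
    pts=W[d['region']]; ok=(np.abs(pts[:,2]-0.038)<0.006); P=pts[ok][:,:2].astype(np.float32); print(d['extent'],d['confidence'],len(P))
    if len(P)>50: print(cv2.minAreaRect(P),np.median(pts[ok][:,2]))
plan([0.4994,-0.2956,0.01],80.2)
E
```

```text
time_s: 3.28
position: [0.4992, -0.2956, 0.1583]
tool_rot: [-1.289, -1.076, 1.076]
contact_force: [0.4, 1.0, -0.5]
finger_gap: 0.0853
time_s: 3.52
position: [0.4985, -0.293, 0.1594]
tool_rot: [-1.288, -1.077, 1.077]
contact_force: [0.4, 0.2, -0.6]
finger_gap: 0.0555
level_mid {'pixel': [116.4, 119.1], 'confidence': 0.86} [ 0.40863337 -0.41887751  0.019     ]
level_mid {'pixel': [253.6, 182.0], 'confidence': 0.55} [ 0.49863519 -0.29329979  0.019     ]
level {'pixel': [128.6, 117.8], 'confidence': 0.76} [ 0.40960985 -0.40625732  0.019     ]
level {'pixel': [251.6, 178.5], 'confidence': 0.71} [ 0.49436729 -0.29473875  0.019     ]
level {'pixel': [431.1, 309.6], 'confidence': 0.51} [ 0.70595106 -0.09936652  0.019     ]
[238.5, 112.2, 265.9, 254.0] 0.88 3105
((0.5004848837852478, -0.29578500986099243), (0.023691777139902115, 0.15012843906879425), 80.36029052734375) 0.03816844631205753
[284.0, 0.0, 338.6, 68.2] 0.75 213
((0.37398606538772583, -0.2300255447626114), (0.06042106822133064, 0.02651333436369896), 32.384727478027344) 0.03795368346514455
[67.8, 84.8, 174.5, 151.7] 0.71 0
t 3.725 pos [ 0.4988 -0.2927  0.1601] tooly [ 0.001 -0.    -1.   ] tool x [ 0.176  0.984 -0.   ] head 79.8 q [-0.53  0.39  0.03  1.21  0.   -0.35] gap 0.0556 F [ 0.1 -0.4 -0.5]
shift [ -2.7 150.1  -1. ] turn opts [  -0.4 -180.4  179.6]
```

View pics/wrist2.png

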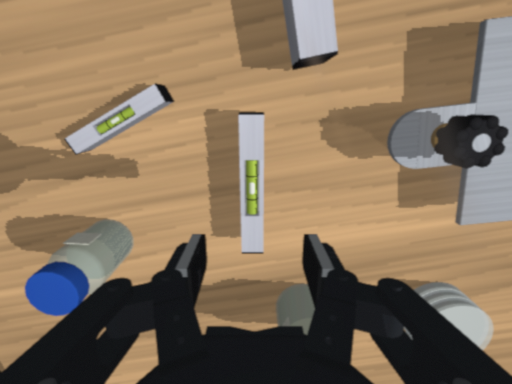

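The wrist picture shows the middle level at (252,182) centred between the fingers, with both look-alikes clear of them. It measures 150 x 24 mm at (0.5005,-0.2958), which agrees with the top camera. I go down and grasp it.

```bash
python3 -m crank '[[-3,30,-2,0,0.3],[-3,75,-2,0,0.3],[-3,115,-2,0,0.2],[-3,140,-2,0,0.2],[-3,150,-2,0,0.2]]' 40;python3 -m crank '[[0,0,0,0,0.2],[0,0,0,0,-1],[0,0,0,0,-1],[0,0,0,0,-1],[0,0,0,0,-1]]' 40; python3 - <<'E'
from h import *
plan([0.4895,0.0371,0.17],-3.9)
E
```

```text
time_s: 4.35
position: [0.4996, -0.2958, 0.0085]
tool_rot: [-1.287, -1.077, 1.078]
contact_force: [0.0, 0.5, 1.2]
finger_gap: 0.0512
time_s: 4.97
position: [0.5008, -0.297, 0.0106]
tool_rot: [-1.29, -1.078, 1.077]
contact_force: [-0.8, 1.8, 6.6]
finger_gap: 0.0231
t 4.975 pos [ 0.5008 -0.297   0.0106] tooly [ 0.002 -0.001 -1.   ] tool x [ 0.177  0.984 -0.001] head 79.8 q [-0.54  0.51 -0.19  0.87  0.   -0.36] gap 0.0231 F [-0.8  1.8  6.6]
shift [ 326.7 -159.7   70. ] turn opts [ 83.7 -96.3 263.7]
```

```bash
python3 -m crank '[[0,-30,0,0,-1],[0,-75,0,0,-1],[0,-120,0,0,-1],[0,-150,0,0,-1],[0,-160,0,0,-1]]' 60;python3 -m crank '[[0,0,0,0,-1],[40,0,5,10,-1],[90,0,20,20,-1],[140,0,30,30,-1],[190,0,40,40,-1]]'; python3 - <<'E'
from h import *
plan([0.4895,0.0371,0.17],-3.9)
E
```

```text
time_s: 5.6
position: [0.5008, -0.2971, 0.1714]
tool_rot: [-1.291, -1.078, 1.077]
contact_force: [-0.2, -0.5, -3.9]
finger_gap: 0.0229
time_s: 6.22
position: [0.4933, -0.1009, 0.1677]
tool_rot: [-1.502, -0.537, 0.54]
contact_force: [1.2, 0.1, -2.0]
finger_gap: 0.0232
t 6.225 pos [ 0.4933 -0.1009  0.1677] tooly [-0.002  0.    -1.   ] tool x [ 0.772  0.635 -0.001] head 39.4 q [-0.2   0.24 -0.16  1.17  0.    0.68] gap 0.0232 F [ 1.2  0.1 -2. ]
shift [ 84.7  -2.2 109. ] turn opts [  43.3 -136.7  223.3]
```

```bash
python3 -m crank '[[20,0,25,9,-1],[40,0,50,18,-1],[60,0,80,28,-1],[76,0,98,38,-1],[84,0,108,43,-1]]';python3 -m crank '[[0,0,0,0,-1],[0,0,0,0,-1],[0,0,0,0,-1]]'; python3 - <<'E'
from h import *
c=snap('wrist','wrist3.png')
W=cloud(c)
for n in ['level']:
  for d in r.regions_of('wrist',n):
    m=d['region'];z=W[m][:,2];zz=np.nanmedian(z);P=W[m][np.abs(z-zz)<0.02]; print(d['extent'],round(d['confidence'],2),zz)
    if len(P)>50: print(cv2.minAreaRect(P[:,:2].astype(np.float32)),P[:,2].min())
c=snap('top')
for d in r.spot_point('wrist','plate_mid'): print('pm',d['pixel'])
plan([0.4895,0.0371,0.062],-3.9)
E
```

```text
time_s: 6.85
position: [0.4888, 0.0354, 0.1677]
tool_rot: [-1.57, 0.048, -0.044]
contact_force: [0.1, -0.7, -3.0]
finger_gap: 0.0229
time_s: 7.22
position: [0.4896, 0.0336, 0.169]
tool_rot: [-1.571, 0.044, -0.043]
contact_force: [0.2, -0.8, -3.0]
finger_gap: 0.0229
[224.5, 110.7, 285.1, 333.5] 0.74 0.1963890212783484
((0.4905833303928375, 0.053076013922691345), (0.11333595216274261, 0.024103138595819473), 86.94676208496094) 0.17690181632864843
[128.0, 338.9, 178.8, 384.0] 0.66 0.03515773773690118
((0.33498504757881165, -0.2111806422472), (0.06287404894828796, 0.01675173081457615), 29.09232521057129) 0.015494581752345787
t 7.425 pos [0.4898 0.0339 0.1693] tooly [ 0. -0. -1.] tool x [ 0.998 -0.056  0.   ] head -3.2 q [ 0.07  0.21 -0.19  1.17 -0.    1.7 ] gap 0.0236 F [ 0.2 -0.6 -2.8]
shift [ -0.5 107.3   3.2] turn opts [   0.7 -179.3  180.7]
```

View pics/wrist3.png

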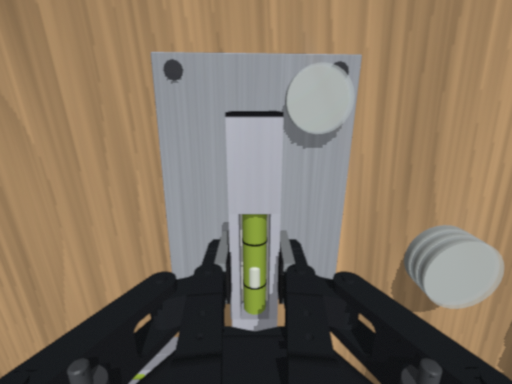

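The wrist picture shows the level held across its width over the plate, with its far end at (254,112). The plate's far corners are at (152,53) and (361,55), and the dish at (320,98) is clear to the side. I check the plate's pose from those corners.

```bash
python3 - <<'E'
from h import *
c=load('wrist')
a=at_z(c,(152.5,53),0.045);b=at_z(c,(361,55),0.045);print(a,b,np.linalg.norm(a-b)); u=(a-b)/np.linalg.norm(a-b); print('heading far edge',np.degrees(np.arctan2(-u[1],-u[0])))
d=np.array([u[1],-u[0],0]); d=d if d[1]<0 else -d
print('mid',(a+b)/2+0.12*d, d)
W=cloud(c); 
for p in [(180,120),(340,160),(180,250),(330,250)]: print(W[p[1],p[0]])
E
```

```text
[0.40537225 0.16223668 0.045     ] [0.59153551 0.15025209 0.045     ] 0.18654862787504964
heading far edge -3.683436330144066
mid [0.49074462 0.03649228 0.045     ] [-0.06424382 -0.99793423 -0.        ]
[0.42188605 0.10333423 0.04507944]
[0.57656065 0.05599227 0.04544302]
[ 0.40242348 -0.03613023  0.04534879]
[ 0.56974048 -0.0455404   0.04502579]
```

```bash
python3 -m crank '[[0,40,3,0.6,-1],[0,75,3,0.6,-1],[0,98,3,0.6,-1],[0,106,3,0.6,-1],[0,110,3,0.6,-1]]';python3 -m crank '[[0,1,0,0,-1],[0,2,0,0,-1],[0,3,0,0,-1],[0,4,0,0,-1],[0,4,0,0,-1]]'; python3 - <<'E'
from h import *
plan([0.490,0.0365,0.0556],-3.8)
E
```

```text
time_s: 8.05
position: [0.4903, 0.0372, 0.0596]
tool_rot: [-1.57, 0.052, -0.052]
contact_force: [0.7, -0.9, -3.4]
finger_gap: 0.0227
time_s: 8.68
position: [0.49, 0.0372, 0.0554]
tool_rot: [-1.57, 0.052, -0.052]
contact_force: [-0.1, 0.1, -3.0]
finger_gap: 0.023
t 8.675 pos [0.49   0.0372 0.0554] tooly [ 0.  0. -1.] tool x [ 0.998 -0.066  0.   ] head -3.8 q [ 0.08  0.3  -0.38  0.89  0.    1.71] gap 0.023 F [-0.1  0.1 -3. ]
shift [ 0.  -0.2 -0.7] turn opts [  -0. -180.  180.]
```

Not touching yet (the force is only the level's weight). I press on in small steps.

```bash
python3 -m crank '[[0,1,0,0,-1],[0,2,0,0,-1],[0,2,0,0,-1]]';python3 -m crank '[[0,1,0,0,-1],[0,2,0,0,-1],[0,2,0,0,-1]]'
```

```text
time_s: 9.05
position: [0.4901, 0.0372, 0.0551]
tool_rot: [-1.57, 0.051, -0.053]
contact_force: [-13.5, -2.4, 35.6]
finger_gap: 0.023
time_s: 9.43
position: [0.4902, 0.0372, 0.055]
tool_rot: [-1.57, 0.05, -0.054]
contact_force: [-31.2, -3.9, 79.7]
finger_gap: 0.0229
```

```bash
python3 -m crank '[[0,-3,0,0,-1],[0,-3,0,0,-1]]';python3 - <<'E'
from h import *
c=snap('wrist','wrist4.png')
f=c['frame'][90:340,150:360]
cv2.imwrite('pics/w4c.png',cv2.resize(f,None,fx=2.3,fy=2.3,interpolation=cv2.INTER_CUBIC)[:,:,::-1])
E
```

```text
time_s: 9.68
position: [0.4904, 0.0372, 0.0551]
tool_rot: [-1.57, 0.051, -0.053]
contact_force: [-4.9, -1.4, 18.3]
finger_gap: 0.0232
```

View pics/w4c.png

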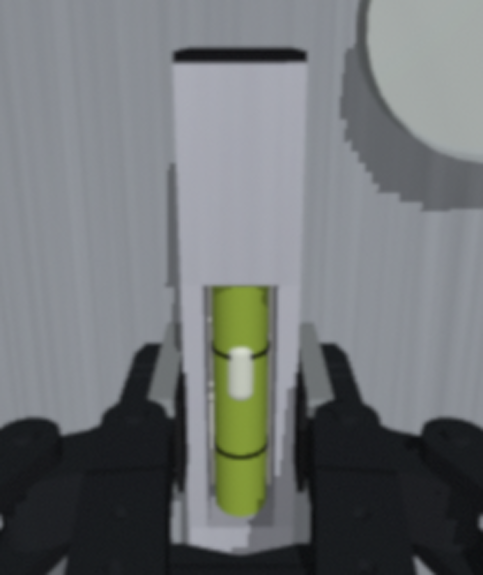

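The level lies flat with the bubble towards the far (dish) end, as expected. I open the fingers and retreat upward.

```bash
python3 -m crank '[[0,0,0,0,0],[0,0,0,0,0.1],[0,0,0,0,0.1],[0,-10,0,0,0.1],[0,-30,0,0,0.1]]';python3 -m crank '[[0,-20,-10,0,0.3],[0,-50,-30,0,0.3],[0,-80,-50,0,0.3],[0,-80,-50,0,0.3],[0,-80,-50,0,0.3]]'; cat >> h.py <<'E'
def vial(fn):
    """rectify top of level into plan view along plate; heading/pos from depth"""
    c=snap('wrist',fn); W=cloud(c)
    # plan picture: u along plate +x (to knob), v across, 0.25 mm/px at z=0.083
    d=np.array([-0.066,-0.9978]); n=np.array([0.9978,-0.066])
    m=np.array([0.490,0.037])
    us=np.arange(-90,90,0.25)/1000; vs=np.arange(-25,25,0.25)/1000
    U,V=np.meshgrid(us,vs)
    X=np.stack([m[0]+U*d[0]+V*n[0],m[1]+U*d[1]+V*n[1],np.full_like(U,0.083)],-1)
    p=X@c['R'].T+c['t']
    mx=(c['fx']*p[...,0]/p[...,2]+c['cx']).astype(np.float32); my=(c['fy']*p[...,1]/p[...,2]+c['cy']).astype(np.float32)
    im=cv2.remap(c['frame'],mx,my,cv2.INTER_CUBIC)
    cv2.imwrite('pics/r_'+fn,im[:,:,::-1])
    return c,im
E
python3 - <<'E'
from h import *
c,im=vial('wrist5.png')
plan([0.4797,-0.1076,0.12],-3.8)
E
```

```text
time_s: 10.35
position: [0.4895, 0.0372, 0.0847]
tool_rot: [-1.57, 0.053, -0.051]
contact_force: [-0.1, 0.5, 0.5]
finger_gap: 0.047
time_s: 10.98
position: [0.4865, -0.0125, 0.1642]
tool_rot: [-1.57, 0.052, -0.052]
contact_force: [-0.5, 0.1, -1.2]
finger_gap: 0.0555
t 11.025 pos [ 0.4863 -0.0124  0.1638] tooly [-0.001  0.    -1.   ] tool x [ 0.998 -0.066 -0.001] head -3.8 q [-0.03  0.21 -0.21  1.15  0.    1.61] gap 0.0551 F [ 1.  -0.3 -0. ]
shift [ -0.2  43.8 -95.5] turn opts [   0. -180.  180.]
```

View pics/wrist5.png

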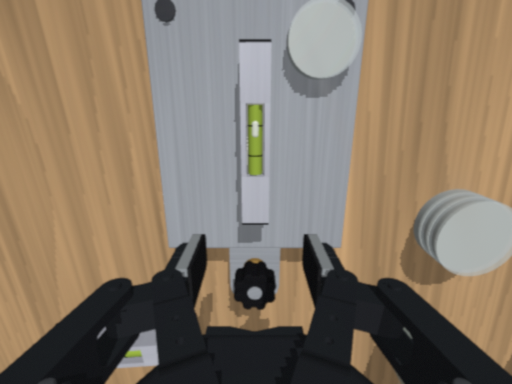

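View pics/r_wrist5.png

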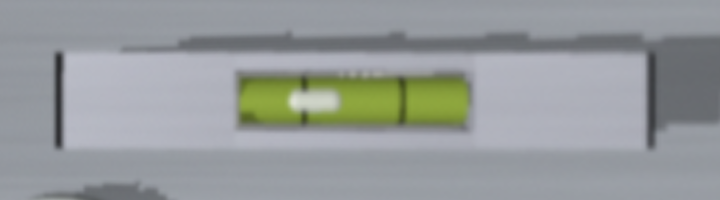

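The rectified view shows the level from px 57 to 654, so its centre is about 1 mm from the plate's middle. The lines are at px 304 and 403 and the bubble is at px 314, which is −9.9 mm (towards the dish end). That needs about 1.94 rad (111°) clockwise. I check the knob position, then go there.

```bash
python3 -m crank '[[0,0,-25,-10,0.5],[0,0,-55,-20,0.5],[0,0,-80,-30,0.5],[0,0,-95,-40,0.5],[0,0,-95.5,-50,0.5]]';python3 -m crank '[[0,0,0,-10,0.5],[0,0,0,-15,0.5],[0,0,0,-15,0.5],[0,0,0,-15,0.5]]'; python3 - <<'E'
from h import *
c=load('wrist'); W=cloud(c); P=W[255:312,225:285].reshape(-1,3); P=P[(P[:,2]>0.075)&(P[:,2]<0.095)]
print('before',(P.min(0)+P.max(0))/2,np.ptp(P,axis=0))
c=snap('wrist','wrist6.png'); W=cloud(c)
for l in r.spot_point('wrist','knob_mid'): print(l, at_z(c,l['pixel'],0.073))
P=W.reshape(-1,3); P=P[(P[:,2]>0.080)&(P[:,2]<0.095)&(np.hypot(P[:,0]-.48,P[:,1]+.108)<0.035)]
print((P.min(0)+P.max(0))/2,np.ptp(P,axis=0),cv2.minEnclosingCircle(P[:,:2].astype(np.float32)))
plan([0.4797,-0.1076,0.060],61)
E
```

```text
time_s: 11.65
position: [0.4798, -0.1083, 0.1634]
tool_rot: [-1.475, -0.633, 0.635]
contact_force: [0.7, 0.6, 0.1]
finger_gap: 0.0639
time_s: 12.15
position: [0.4801, -0.1076, 0.1639]
tool_rot: [-1.406, -0.83, 0.831]
contact_force: [0.5, 0.3, 0.3]
finger_gap: 0.064
before [ 0.48045878 -0.10597186  0.08221595] [0.04217657 0.04234953 0.01436132]
{'pixel': [254.9, 196.3], 'confidence': 0.88} [ 0.48053873 -0.10691842  0.073     ]
[ 0.47989067 -0.10617926  0.08471689] [0.0418666  0.04154806 0.00939221] ((0.47994640469551086, -0.1061006560921669), 0.021804459393024445)
t 12.25 pos [ 0.4802 -0.1078  0.1641] tooly [-0.  0. -1.] tool x [ 0.483  0.876 -0.   ] head 61.1 q [-0.22  0.22 -0.2   1.15  0.    0.28] gap 0.0641 F [0.3 0.3 0.6]
shift [-1.000e-01  1.041e+02  5.000e-01] turn opts [ 1.000e-01 -1.799e+02  1.801e+02]
```

View pics/wrist6.png

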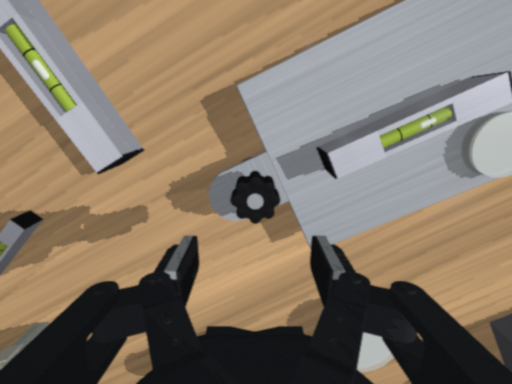

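The picture shows the knob at (255,198), centred between the fingers. The near end of the level at (325,165) stays clear of where the right finger goes down. I go down and grip.

```bash
python3 -m crank '[[1,35,1,0,0.5],[1,70,1,0,0.5],[1,92,1,0,0.5],[1,102,1,0,0.5],[1,104,1,0,0.5]]' 30;python3 -m crank '[[0,0,0,0,0.5],[0,0,0,0,-1],[0,0,0,0,-1],[0,0,0,0,-1],[0,0,0,0,-1]]' 30
```

```text
time_s: 12.88
position: [0.4798, -0.1066, 0.0603]
tool_rot: [-1.406, -0.831, 0.831]
contact_force: [0.5, -0.4, 0.3]
finger_gap: 0.0639
time_s: 13.5
position: [0.4803, -0.107, 0.0611]
tool_rot: [-1.407, -0.832, 0.831]
contact_force: [-2.7, -2.0, 6.9]
finger_gap: 0.0411
```

```bash
python3 -m crank '[[0,0,0,10,-1],[0,0,0,20,-1],[0,0,0,30,-1],[0,0,0,40,-1],[0,0,0,50,-1]]';python3 -m crank '[[0,0,0,10,-1],[0,0,0,20,-1],[0,0,0,30,-1],[0,0,0,40,-1],[0,0,0,50,-1]]';python3 -m crank '[[0,0,0,6,-1],[0,0,0,11,-1],[0,0,0,11,-1],[0,0,0,11,-1]]'; python3 - <<'E'
from h import *
c=snap('wrist','wrist7.png'); plan([0.4802,-0.1068,0.06],-50)
c=snap('top'); cv2.imwrite('pics/top7.png',cv2.resize(c['frame'][150:260,160:300],None,fx=5,fy=5,interpolation=cv2.INTER_CUBIC)[:,:,::-1])
E
```

```text
time_s: 14.12
position: [0.4804, -0.1069, 0.0612]
tool_rot: [-1.567, -0.15, 0.148]
contact_force: [-2.3, -1.5, 7.7]
finger_gap: 0.0415
time_s: 14.75
position: [0.4805, -0.1069, 0.0612]
tool_rot: [-1.504, 0.533, -0.536]
contact_force: [-0.9, -2.2, 6.4]
finger_gap: 0.0409
time_s: 15.25
position: [0.4805, -0.107, 0.0611]
tool_rot: [-1.462, 0.678, -0.68]
contact_force: [-0.6, -1.3, 5.7]
finger_gap: 0.0415
t 15.3 pos [ 0.4805 -0.107   0.0612] tooly [ 0.001 -0.001 -1.   ] tool x [ 0.645 -0.764  0.002] head -49.8 q [-0.22  0.3  -0.37  0.9  -0.    2.22] gap 0.0412 F [-0.8 -2.   6.4]
shift [-0.4  1.2 -0.2] turn opts [   0.2 -179.8  180.2]
```

View pics/wrist7.png

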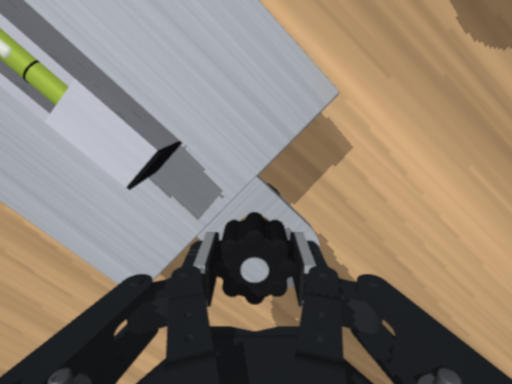

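View pics/top7.png

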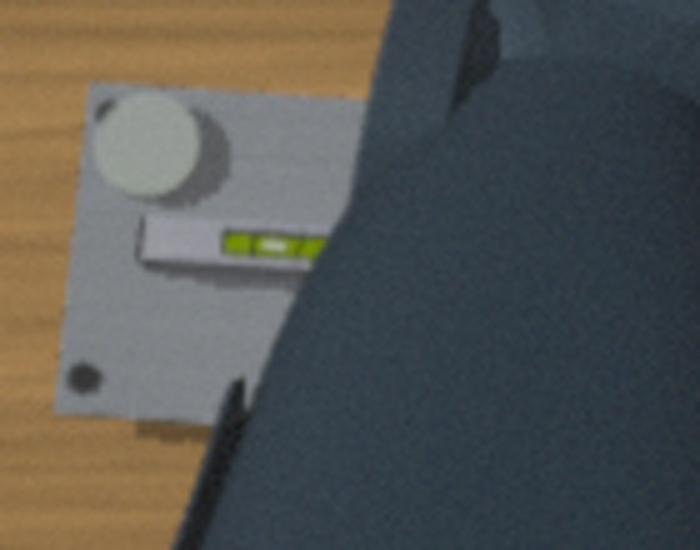

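The knob turned with the grip. The top view shows the bubble near centre, but the arm partly hides it. I release, rise and go to the view pose over the level.

```bash
python3 -m crank '[[0,0,0,0,0.5],[0,0,0,0,0.5],[0,0,0,0,0.5],[0,-30,0,0,0.5],[0,-70,0,0,0.5]]';python3 -m crank '[[0,-20,0,-8,0.5],[0,-30,0,-18,0.5],[0,-30,0,-28,0.5],[0,-30,0,-38,0.5],[0,-30,0,-46,0.5]]'; python3 - <<'E'
from h import *
plan([0.4863,-0.0124,0.164],-3.8)
E
```

```text
time_s: 15.98
position: [0.4791, -0.1064, 0.1305]
tool_rot: [-1.463, 0.68, -0.677]
contact_force: [0.1, -0.2, 0.2]
finger_gap: 0.0641
time_s: 16.6
position: [0.4799, -0.1066, 0.1603]
tool_rot: [-1.57, 0.048, -0.048]
contact_force: [-0.1, -0.6, -0.5]
finger_gap: 0.064
t 16.6 pos [ 0.4799 -0.1066  0.1603] tooly [-0.  0. -1.] tool x [ 0.998 -0.061 -0.   ] head -3.5 q [-0.22  0.22 -0.21  1.14  0.    1.41] gap 0.064 F [-0.1 -0.6 -0.5]
shift [ 0.7 -3.7 94.4] turn opts [   0.3 -179.7  180.3]
```

```bash
python3 -m crank '[[0,-2,40,0,0],[0,-4,80,0,-1],[0.5,-4,94,0,-1],[0.5,-4,94,0,-1],[0.5,-4,94,0,-1]]' 20; python3 - <<'E'
from h import *
c,im=vial('wrist8.png'); plan([0.490,0.0375,0.12],-3.8)
E
```

```text
time_s: 17.23
position: [0.4866, -0.0136, 0.1642]
tool_rot: [-1.57, 0.053, -0.052]
contact_force: [-0.8, -0.4, 0.5]
finger_gap: -0.0003
t 17.275 pos [ 0.4866 -0.0137  0.1642] tooly [-0. -0. -1.] tool x [ 0.998 -0.067 -0.   ] head -3.9 q [-0.03  0.21 -0.21  1.15 -0.    1.61] gap -0.0005 F [-0.2 -0.2 -0.3]
shift [-0.  44.2 51.4] turn opts [-1.000e-01 -1.801e+02  1.799e+02]
```

View pics/r_wrist8.png

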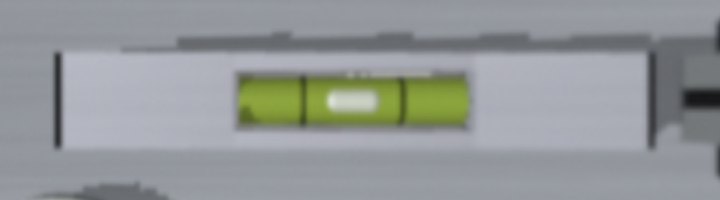

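View pics/wrist8.png

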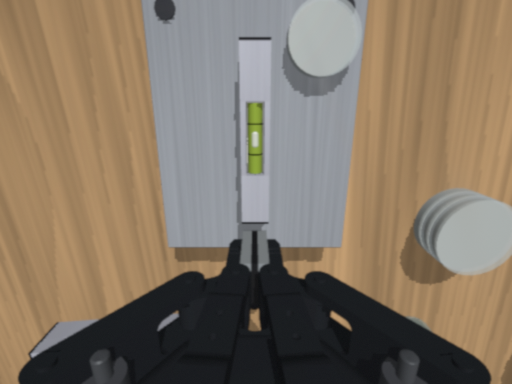

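The bubble is at px 352 between lines at px 303 and 403 (middle 353), so it is centred. Next I press down with shut fingers on the level's top, about 38 mm towards the knob so that the camera still sees the vial.

```bash
python3 -m crank '[[0,25,6,0,-1],[0,50,13,0,-1],[0,66,13,0,-1],[0,72,13,0,-1],[0,74,13,0,-1]]';python3 -m crank '[[0,1,0,0,-1],[0,2,0,0,-1],[0,3,0,0,-1],[0,4,0,0,-1],[0,4,0,0,-1]]'
```

```text
time_s: 17.9
position: [0.4876, -0.0004, 0.0904]
tool_rot: [-1.57, 0.053, -0.053]
contact_force: [0.2, 0.6, 0.4]
finger_gap: -0.0
time_s: 18.52
position: [0.4874, 0.0002, 0.0863]
tool_rot: [-1.57, 0.052, -0.052]
contact_force: [0.1, -0.9, 0.7]
finger_gap: 0.0
```

```bash
python3 -m crank '[[0,1,0,0,-1],[0,2,0,0,-1],[0,2,0,0,-1]]';python3 -m crank '[[0,0.5,0,0,-1],[0,1,0,0,-1],[0,1,0,0,-1]]'
```

```text
time_s: 18.9
position: [0.4874, 0.0001, 0.0842]
tool_rot: [-1.57, 0.052, -0.052]
contact_force: [0.1, 0.4, -0.4]
finger_gap: -0.0001
time_s: 19.27
position: [0.4875, 0.0001, 0.0833]
tool_rot: [-1.57, 0.052, -0.052]
contact_force: [-1.0, -0.3, -0.7]
finger_gap: 0.0002
```

```bash
python3 -m crank '[[0,0.5,0,0,-1],[0,0.5,0,0,-1],[0,0.5,0,0,-1]]';python3 -m crank '[[0,0.5,0,0,-1],[0,0.5,0,0,-1],[0,0.5,0,0,-1]]'
```

```text
time_s: 19.65
position: [0.4876, 0.0001, 0.083]
tool_rot: [-1.57, 0.052, -0.052]
contact_force: [-1.4, -0.4, 5.8]
finger_gap: -0.0002
time_s: 20.02
position: [0.4877, 0.0001, 0.083]
tool_rot: [-1.57, 0.052, -0.053]
contact_force: [-5.3, 0.0, 13.8]
finger_gap: -0.0003
```

```bash
python3 -m crank '[[0,0,0,0,-1],[0,0,0,0,-1],[0,0,0,0,-1],[0,0,0,0,-1],[0,0,0,0,-1]]';python3 -m crank '[[0,0,0,0,-1],[0,0,0,0,-1],[0,0,0,0,-1],[0,0,0,0,-1],[0,0,0,0,-1]]';python3 - <<'E'
from h import *
c,im=vial('wrist9.png'); s=snap('side'); cv2.imwrite('pics/side9.png',cv2.resize(s['frame'][110:300,150:350],None,fx=4,fy=3,interpolation=cv2.INTER_CUBIC)[:,:,::-1]); print(r.get_state()['contact_force'])
E
```

```text
time_s: 20.65
position: [0.4877, 0.0001, 0.083]
tool_rot: [-1.57, 0.052, -0.053]
contact_force: [-5.2, -0.1, 15.4]
finger_gap: 0.0001
time_s: 21.28
position: [0.4877, 0.0001, 0.083]
tool_rot: [-1.57, 0.052, -0.053]
contact_force: [-4.8, -0.5, 14.7]
finger_gap: -0.0003
[-5.31226617 -0.11717943 15.29406103]
```

View pics/wrist9.png

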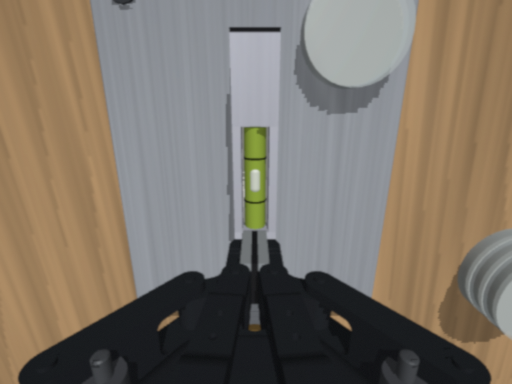

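View pics/r_wrist9.png

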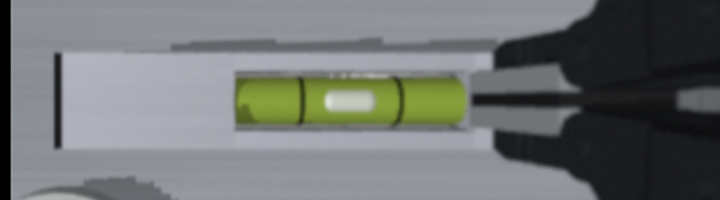

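View pics/side9.png

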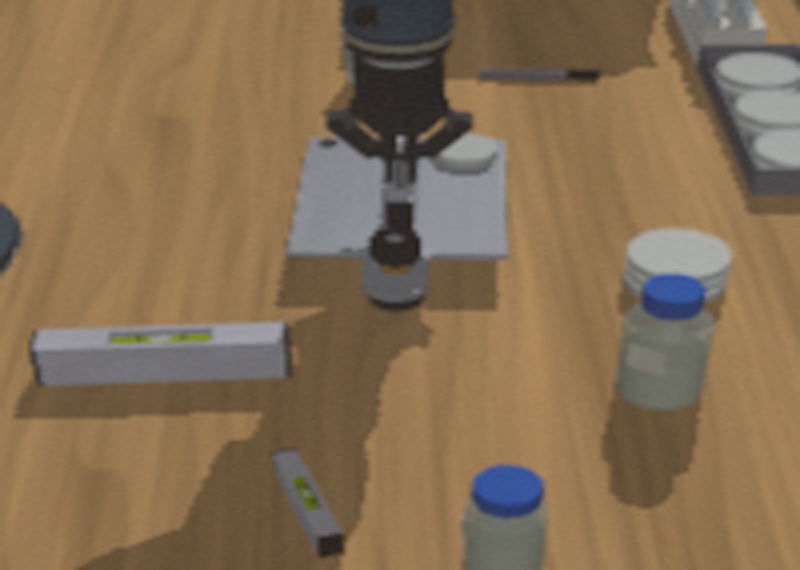

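While pressing with about 15 N, the bubble is at px 350 between lines at px 301 and 400. The level is flat, and the bystanders in the side and wrist views are where they were. I hand it in.

```bash
python3 - <<'E'
from cell import r
print(r.close_job()); s=r.get_state(); print(s['time_s'],s['contact_force'])
E
```

```text
the job is handed in; nothing more can be done
None
the job is handed in; nothing more can be done
```

I handed in the job at about 21.5 s of the 67 s allowed, with the shut fingers still pressing on top of the level and the bubble between the lines.

- **Placing:** I laid the middle-sized level (measured 150 x 24 mm) lengthwise on the plate, about 1 mm from its middle. I then pressed it flat and let go.
- **Levelling:** The bubble first stood about 9.9 mm towards the dish end. I turned the knob 111° clockwise and let go, and the bubble settled within about 0.2 mm of centre.
- **Final press:** The fingers press at about 15 N, roughly 38 mm from the plate's middle towards the knob, so the camera could still see the vial. The last picture showed the bubble centred, and the things I could see had not moved. I did not measure each one again.

**Excess force:** The first press-down, with the level still in the grip, briefly reached about 80 N at the wrist (31 N sideways). That was more than I meant, though under the 120 N limit, and I backed off to about 18 N before letting go.

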